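# Feed a board carrier along the fence of a line scanner with a push stick

### The arm

A 6-joint arm with a two-finger parallel gripper is mounted at the origin on the work surface. World frame = base frame: x ahead of the robot, y to its left, z up, the work surface at z = 0. Lengths are in mm, angles in rad, forces in N, time in s.
With the tool pointing down it reaches from about 300 to 775 mm from the base axis. Payload 14.6 kg.
Tool frame: the origin (TCP) lies on the centre line of the jaws, within the pads' length; the fingertips stand 8 mm ahead of it and the grasp point (between the pads) lies 11 mm behind it; z points along the fingers, y is the direction in which the jaws open and shut (so a half turn about z gives the same grasp; the last joint's range is limited). The gripper opens to 94 mm and grips with 3 to 60 N. Pads are 16 mm wide; open, the fingers measure 119 mm over their backs; the gripper's body (75 mm by 177 mm) begins 78 mm behind the grasp point.
Start: joints at [-1.27, 0.3, 1.521, -0, 1.321, -0.067], TCP at [197.752, -513.209, 213.446] pointing down, gripper open.
Joint ranges: [-3.03, 3.03], [-0.79, 2.21], [0.23, 2.52], [-1.04, 4.18], [0, 3.07], [-2.55, 2.55]. Speed limits (rad/s): [2.22, 2.22, 2.57, 3.14, 3.14, 3.14].

### API

Orientations are given as [roll, pitch, yaw] about the fixed x, y, z axes, in that order (R = Rz(yaw) Ry(pitch) Rx(roll)).
In Python, from cell import read_state, cams, manip gives the robot as it stands.
- The arm moves only by the shell command python3 -m handwheel 'ROWS' [OPENING] [FORCE]. ROWS is JSON, a list of rows, each a list of 4 numbers: the shift along the tool's x, y, z in m, then the turn about the tool's z in degrees. In form: [[dx, dy, dz, turn], ...]. A call has 1 to 5 rows; each row is the pose to reach, as a shift and turn from the pose measured when the call began, along the tool's axes at that moment; what a row does not reach only later rows make up. A row lasts 1/8 s, in which the tool goes at most 62.5 mm and 10.7 degrees, less where a joint would pass 70% of its speed; a pose out of reach is approached as far as the arm can. A call with a gripper value outside its range is refused whole. OPENING is the closure, from 0 (fully open) to 1 (shut), set as the call begins (- or left out, the last holds). The fingers move at their own pace and stop on an object; FORCE is the grip in N (left out, the last holds). Time passes only in rows, so rows that repeat a pose let the fingers close. It gives the time, the measured TCP pose, the force and the opening at its end, in the units of the state.
- read_state(): the state, without advancing time (a new reading comes with each control period).
- cams.camera(name): name is "scene" or "top" or "wrist"; returns the picture (400x640x3 uint8, red, green, blue); there is no depth.
- cams.get_calibration(name): a dict with "vertical_fov" (degrees; the focal length in pixels is half the picture's height over the tangent of half this angle, whatever the lens; pixels are square), "cx", "cy" (the principal point, pixels), "dist_coeffs" ([k1, k2, p1, p2, k3] as OpenCV has them; the pictures are not rectified), "R" (3x3) and "t" (3): a world point X has camera coordinates R X + t. Camera axes: x right, y down, z forward; pixel columns grow to the right and rows downward; lengths in mm; the calibration is good to about 2 mm. A picture is of the moment at which its call begins: read the wrist's pose just before it. get_calibration takes no time and is no camera call; for the wrist camera it gives the pose at the moment of the call.
- manip.sign_off(): hands the job in, once; it reports no verdict.
The state is a dict: "clock": time; "joints": joint angles; "qd": joint speeds; "effort": joint torques, N m; "eef_pos": TCP position; "eef_rot": TCP orientation; "wrist_force": force on the tool from outside, world axes, zero at the start; "moment": the same for the moment, N m; "finger_gap": finger opening in mm.
Only numpy, scipy, OpenCV 4.12 (cv2) and the standard library are available. Lean on these libraries where they do the work, as an engineer would, in place of code of your own. Each camera call takes 0.05 s, during which the arm holds its last target. There are 200 camera calls.

### The job

Run the loaded board carrier through the line scanner by hand feed: take the yellow push stick from its rest tray, square the carrier up flat against the steel fence before it goes under the scan head, then feed it with the stick along the fence and under the head, its long side pressed lightly on the fence all the way, until it sits firmly home against the red end stop. Push gently: only the stick may touch the carrier, nothing may bump the scan head, and the carrier must not be rammed into fence or stop. Leave it home against fence and stop, lay the stick back flat in its rest tray, let go, and leave everything else where it is.

Things in the scene. Friction and masses are not known exactly. Their poses are not given: they have to be found in the camera images.
- station: scanner station, fixed: a grey aluminium bed plate, top 12 mm above the table, x -130 to +65, y -240 to +190 mm. Origin: table level, in the plane of the fence's face, on the scan line. +y is the feed direction, +x points from the bed into the fence, z up. Fence and end stop are clamped on it by hand, not quite where nominal, and their setting is not measured: their touch has to be felt
- fence_line (a point): mark on the bed at the nominal place of the fence's face, bed level, half-way along the fence (station x 0, y -30 mm); axes as the station's. The fence: steel rail 400 mm long, 22 thick, 30 high, true parallel to the station's y, rigidly clamped with its face up to 6 mm before or behind this mark (not measured). More than 15 N of carrier on fence counts as ramming
- stop_line (a point): mark at the nominal place of the end stop's face, bed level (station x -42, y +150 mm); axes as the station's. The stop: a red pad 55 mm wide, 3 to 21 mm above the bed, on a grey block with a knob, 40 mm high, rigidly clamped with its face up to 10 mm before or beyond this mark (not measured). A push of 2 N seats the carrier; more than 15 N counts as ramming
- scanner: the scan head bridging the track: a bar from station y -18 to +18, x -138 to +28 mm, underside 50 mm above the bed, with a camera box on it (y -23 to +23, top 124 mm above the bed) and a pillar behind the fence. High enough for carrier and stick, too low for a gripper. Origin over the fence face, on the scan line, at the bar's underside
- carrier_mid (a point): loaded board carrier, loose on the bed upstream of the scan head: dark block 80 mm (its x) by 120 mm (its y) by 14 mm, green boards on top to 22 mm, 7 mm clear of the long sides. The point is the block's centre. Its +x side goes to the fence, +y leads. It starts 6 to 38 mm off the fence, up to 6 degrees askew; about 0.5 kg, takes 2 to 5 N to slide
- carrier_lead (a point): leading fence-side corner of the carrier, half-way up its 14 mm; axes as the carrier's. Pushed on at its outer tail corner (away from the fence), the carrier leans this leading end to the fence
- carrier_tail (a point): trailing fence-side corner of the carrier, half-way up its 14 mm; axes as the carrier's. Pushed on at the outer tail corner, this end tends to swing off the fence unless the stick's lip holds it in
- stick_grip (a point): yellow push stick, 0.18 kg: centre of its upright handle (70 long, 22 wide, top 62 mm above the flat underside; grip it across from above). The point is 42 mm above the underside; +x forward, +y left, z up. The bar under it, 22 wide, 16 mm high, runs from 45 mm behind the point to 140 mm ahead. Its straight right side can square the carrier
- stick_notch (a point): inner corner of the notch at the stick's front end, 8 mm above the underside, 140 mm ahead of the handle point and 3 mm left of it; axes as the stick's. The push face runs from it 14 mm to the right; the lip, 8 mm thick, is to its left and runs 25 mm forward. The notch takes the carrier's outer tail corner: the face pushes it on, the lip presses it to the fence
- rest: grey rest tray of the stick, fixed, 262 x 44 x 14 mm, walls and floor 4 mm: origin at the centre of its underside, its length along its x. The stick stands in it upright on its underside, pointing to the tray's +x, the handle point about 60 mm from the tray's centre towards -x. It lies on the near side, left or right
- foam: pink foam board holder with upright green boards, fixed, 240 x 66 mm, 64 mm high; origin at the centre of its underside, length along its x; stands on the near side, where the rest tray is not
- spool: bystander, leave alone: tin spool 54 mm across, 52 mm high; origin at its underside's centre
- flux: bystander, leave alone: amber bottle 40 mm across, 90 mm high; origin at its underside's centre
- driver: bystander, leave alone: screwdriver 150 mm long, lying; origin at its underside's centre (body axis along its length)
- board: bystander, leave alone: loose green circuit board 34 x 46 x 5 mm, lying; origin at its underside's centre
- empties: bystander, leave alone: stack of empty dark carriers 80 x 120 x 43 mm; origin at its underside's centre
- pot: bystander, leave alone: blue cup 70 mm across, 50 mm high; origin at its underside's centre
Mind the look-alikes: they are no part of the job. Leave any purple look-alike of the part that bears carrier_mid alone.

How it is judged (in metres and radians):
On the way, in this order (a step that is already met when the one before it is completed fails the run):
1. the carrier is pressed flat against the fence with the stick (at least 1 N, both corners within 2.5 mm) before it goes under the scan head (x of each of carrier_lead, carrier_tail in the frame of fence above -0.0025 m and contact force between carrier and fence above 1 N and contact force between stick and carrier above 0.5 N and y of carrier_lead in the frame of station below -0.018 m), for 0.15 s.
2. the carrier is under the scan head, on the fence, pushed by the stick (x of each of carrier_lead, carrier_tail in the frame of fence above -0.0025 m and contact force between stick and carrier above 0.5 N and y of carrier_lead in the frame of station between 0.03 and 0.12 m), for 0.1 s.
3. the carrier is pressed home on the end stop by the stick with at least 2 N, on the fence (x of each of carrier_lead, carrier_tail in the frame of fence above -0.0025 m and contact force between carrier and end_stop above 2 N and contact force between stick and carrier above 0.5 N), for 0.15 s.
At the end, for the whole second after the job is handed in: the carrier lies home: both its fence-side corners within 2.5 mm of the fence and its leading end within 3 mm of the end stop; the stick lies upright and flat on the floor of its rest tray (within 12 mm of its centre line, handle within 100 mm of its centre); all at rest and released (x of each of carrier_lead, carrier_tail in the frame of fence above -0.0025 m and y of carrier_lead in the frame of end_stop above -0.003 m and linear speed of each of carrier, stick below 0.01 m/s and y of stick_grip in the frame of rest between -0.012 and 0.012 m and z of stick_grip in the frame of rest below 0.05 m and horizontal distance between stick_grip and rest below 0.1 m and angle between stick_grip's own z axis and vertical below 0.1 rad); the robot touches nothing.
It fails at once if the carrier is off the fence (a corner more than 2.5 mm away) while it is under or past the scan head's near edge (y of carrier_lead in the frame of station above -0.018 m and not (x of each of carrier_lead, carrier_tail in the frame of fence above -0.0025 m)).
It fails at once if the carrier is rammed: pressed on the fence or into the stop with more than 15 N (contact force between carrier and fence above 15 N or contact force between carrier and end_stop above 15 N).
It fails at once if the robot itself touches the carrier (contact force between any of the arm, the fingers and carrier above 0.5 N).
It fails at once if robot, stick or carrier bumps the scan head (contact force between any of the arm, the fingers, stick, carrier and scanner above 1 N).
It fails at once if a bystander is shifted by more than 20 mm (distance of any of spool, flux, driver, board, empties, pot from where it was at the start of the episode above 0.02 m).
It also fails if it takes over 72 s, if anything falls off the work surface, if the arm or the gripper's body presses on something with over 40 N, if the wrist force passes 120 N, or if a joint passes its speed limit or range.

## Working session

There is one attempt and no reset: what is moved stays moved. The work goes in short steps, Python scripts to look and compute and a shell command to move; the robot and the scene stay as the last step left them, time stands still between calls to the robot, and variables do not carry over. Pictures are saved under pics/ and viewed, about 8 in all and at most 12, crops included, and the job is handed in when it is done.

```bash
ls; mkdir -p pics
cat > h.py <<'E'
import numpy as np, cv2
from cell import read_state, cams, manip
def shot(n,f=None):
    im=np.asarray(cams.camera(n)); c=cams.get_calibration(n)
    if f: cv2.imwrite('pics/'+f,im[:,:,::-1])
    return im,c
def K(c):
    f=200/np.tan(np.radians(c['vertical_fov'])/2)
    return np.array([[f,0,c['cx']],[0,f,c['cy']],[0,0,1.]])
def ray(c,uv,z):
    uv=np.array(uv,float).reshape(-1,1,2)
    n=cv2.undistortPoints(uv,K(c),np.array(c['dist_coeffs'],float)).reshape(-1,2)
    R=np.array(c['R']);t=np.array(c['t']);o=-R.T@t
    d=np.c_[n,np.ones(len(n))]@R
    return o+d*((z-o[2])/d[:,2])[:,None]
def proj(c,P):
    P=np.array(P,float).reshape(-1,3)
    return cv2.projectPoints(P,cv2.Rodrigues(np.array(c['R'],float))[0],np.array(c['t'],float),K(c),np.array(c['dist_coeffs'],float))[0].reshape(-1,2)
E
python3 - <<'E'
from h import *
for n in('top','scene'):
    im,c=shot(n,n+'0.png'); print(n,c)
s=read_state();print(s)
E
```

```text
pics
top {'vertical_fov': 44.35293221046533, 'cx': 315.1384569271506, 'cy': 206.12779962369393, 'dist_coeffs': array([-0.0269854,  0.       ,  0.       ,  0.       ,  0.       ]), 'R': array([[-0.01654395, -0.99975129,  0.01495488],
       [-0.98412248,  0.01363816, -0.17696596],
       [ 0.17671799, -0.01764515, -0.98410335]]), 't': array([  12.98807312,  513.54095569, 1430.46933893])}
scene {'vertical_fov': 55.28533137435263, 'cx': 314.51835036297007, 'cy': 201.5103887908989, 'dist_coeffs': array([0.01811435, 0.        , 0.        , 0.        , 0.        ]), 'R': array([[ 0.29541032,  0.95524019,  0.01577746],
       [ 0.66540064, -0.19387029, -0.7208719 ],
       [-0.68554703,  0.22345133, -0.69288871]]), 't': array([-153.05191288, -293.33787926, 1559.33862412])}
{'clock': 0.1, 'joints': array([-1.26957345e+00,  3.00400338e-01,  1.52151452e+00, -1.59840971e-05,
        1.32066967e+00, -6.66349046e-02]), 'qd': array([ 0.00032722, -0.00157466, -0.00121844,  0.00025589, -0.00183373,
       -0.00011648]), 'effort': array([ 1.17676507e-03, -5.32645547e+01, -3.53283548e+01,  7.09357113e-02,
        2.34822108e-02, -3.42755345e-05]), 'eef_pos': array([ 197.70020963, -513.00551554,  212.95328848]), 'eef_rot': array([-3.14060194e+00, -5.05964698e-05,  3.67861718e-01]), 'wrist_force': array([-0.27654883, -0.5918591 , -0.03495133]), 'moment': array([-0.00359391,  0.00310641,  0.02991678]), 'finger_gap': 93.88749961974528}
```

View pics/top0.png

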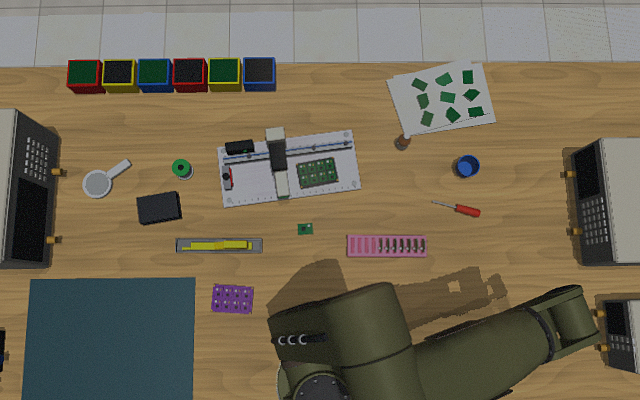

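View pics/scene0.png

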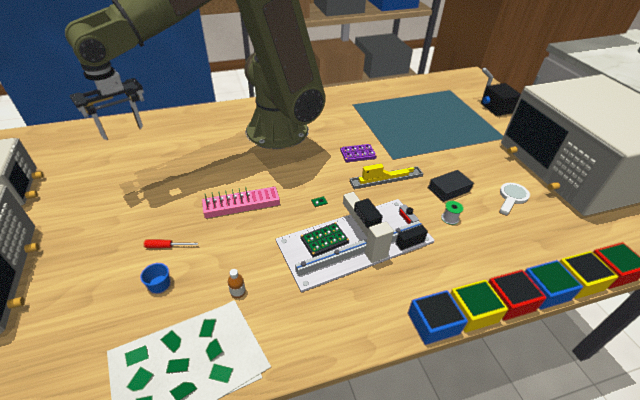

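The top view shows the bed plate with corners near (217,148), (351,130), (360,187) and (223,207). The carrier's green boards are at (317,172), the scan head at (277,160) and the red stop at (227,178). The yellow stick lies in its tray at (220,245), the foam is at (387,246), and the purple look-alike at (232,298) is to be left alone.

Run:
```python
from h import *
np.set_printoptions(precision=1,suppress=True)
c=cams.get_calibration('top');im=cv2.imread('pics/top0.png')
hsv=cv2.cvtColor(im,cv2.COLOR_BGR2HSV)
print('bed',ray(c,[(217,148),(351,130),(360,187),(223,207)],12)[:,:2].tolist())
m=cv2.inRange(hsv,(22,150,120),(32,255,255));m[:230]=0;m[262:]=0;m[:,:170]=0;m[:,270:]=0
p=np.argwhere(m)[:,::-1];print('stick',p.min(0),p.max(0))
r=ray(c,[(176,239),(262,239),(262,252),(176,252)],14);print('tray',r[:,:2].tolist(),r.mean(0))
for col in range(176,264,4):
  q=p[p[:,0]==col]; print(col,(q[:,1].min(),q[:,1].max()) if len(q) else '',end=' ')
print('bystanders',ray(c,[(305,229),(387,246),(160,208),(182,168),(278,160),(317,172)],20)[:,:2].tolist())
w=cams.get_calibration('wrist');print(w); R=w['R'];print('wcam pos',-R.T@w['t'])
```

```text
bed [[709.4436462956965, 309.6912886664254], [763.5430771779068, -113.27848192727859], [578.1423996434503, -135.73771273615506], [520.9321873558733, 287.62679768612225]]
stick [182 241] [251 249]
tray [[423.9784209348479, 428.10131339051367], [420.28712533698865, 167.50742497266185], [380.85371753112344, 167.423380961291], [384.5590129555848, 426.8283199388929]] [402.4 297.5  14. ]
176  180  184 (np.int64(247), np.int64(249)) 188 (np.int64(247), np.int64(249)) 192 (np.int64(243), np.int64(249)) 196 (np.int64(243), np.int64(249)) 200 (np.int64(243), np.int64(249)) 204 (np.int64(243), np.int64(249)) 208 (np.int64(243), np.int64(249)) 212 (np.int64(243), np.int64(249)) 216 (np.int64(242), np.int64(248)) 220 (np.int64(242), np.int64(248)) 224 (np.int64(241), np.int64(247)) 228 (np.int64(241), np.int64(247)) 232 (np.int64(241), np.int64(247)) 236 (np.int64(241), np.int64(247)) 240 (np.int64(241), np.int64(247)) 244 (np.int64(241), np.int64(247)) 248 (np.int64(243), np.int64(248)) 252  256  260  bystanders [[448.18696732643593, 36.65774335066522], [392.68562886494067, -210.75678507456962], [519.0524163963653, 478.50287083726727], [644.0498316707237, 415.33099151925865], [665.7307970566408, 117.87887111133513], [625.7335558265397, -2.838569589502871]]
{'vertical_fov': 69.64429550980014, 'cx': 322.19864455090215, 'cy': 200.43873579725346, 'dist_coeffs': array([-0.,  0.,  0.,  0.,  0.]), 'R': array([[ 0.4, -0.9, -0. ],
       [-0.9, -0.3,  0.3],
       [-0.3, -0.1, -1. ]]), 't': array([-549.6,  -30.1,  391.6])}
wcam pos [ 276.2 -482.7  383.6]
```

Run:
```python
import cv2
im=cv2.imread('pics/top0.png')[120:270,165:375]
cv2.imwrite('pics/crop1.png',cv2.resize(im,None,fx=3.8,fy=3.8,interpolation=cv2.INTER_CUBIC))
```

```text
(no output)
```

View pics/crop1.png

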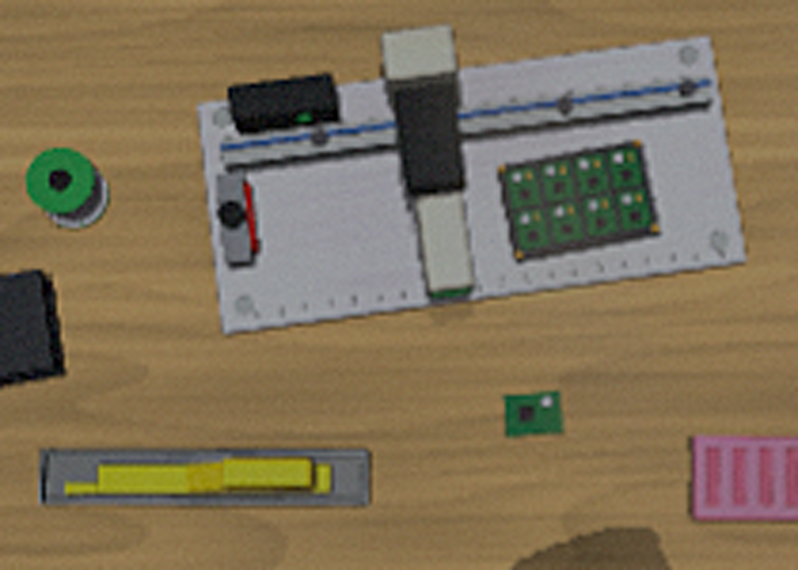

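Candidates for the parts I want:
- **Stick:** the only yellow bar is at (220,245). Its handle is on the right, around (239,244), and its lip is at (184,248), so it points to world +y.
- **Carrier:** it is the one with green boards at (317,172) on the bed. The purple block at (232,298) and the black stack at (160,208) are look-alikes.

Next I bring the wrist camera over for a closer look.

```bash
cat >> h.py <<'E'
def go(x,y,z,yawdeg):
    s=read_state();p=s['eef_pos'];w=s['eef_rot'][2]
    d=np.array([x,y,z])-p
    dx=np.cos(w)*d[0]+np.sin(w)*d[1]; dy=np.sin(w)*d[0]-np.cos(w)*d[1]
    print('shift m',np.round(np.array([dx,dy,-d[2]])/1000,4),'turn',round(-(yawdeg-np.degrees(w)),2))
E
python3 -m handwheel '[[0.17,-0.19,-0.015,-35],[0.17,-0.19,-0.015,-35],[0.17,-0.19,-0.015,-35],[0.17,-0.19,-0.015,-35],[0.17,-0.19,-0.015,-35]]' 0
python3 -c "
from h import *
go(480,200,260,90)"
```

```text
clock: 0.72
eef_pos: [288.8, -272.2, 228.5]
eef_rot: [3.142, -0.001, 0.983]
wrist_force: [0.6, -0.5, -0.7]
finger_gap: 93.9
shift m [ 0.4989 -0.1028 -0.0315] turn -33.68
```

```bash
python3 -m handwheel '[[0.499,-0.103,-0.03,-34],[0.499,-0.103,-0.03,-34],[0.499,-0.103,-0.03,-34],[0.499,-0.103,-0.03,-34],[0.499,-0.103,-0.03,-34]]'
python3 -c "
from h import *
go(480,200,260,90)"
```

```text
clock: 1.35
eef_pos: [405.6, 15.9, 247.0]
eef_rot: [3.141, -0.0, 1.576]
wrist_force: [0.7, -0.8, 0.4]
finger_gap: 94.0
shift m [ 0.1837  0.0753 -0.013 ] turn 0.28
```

```bash
python3 -m handwheel '[[0.184,0.075,-0.013,0],[0.184,0.075,-0.013,0],[0.184,0.075,-0.013,0],[0.184,0.075,-0.013,0],[0.184,0.075,-0.013,0]]'
python3 -c "
from h import *
im,c=shot('wrist','w1.png')
import pickle;pickle.dump(c,open('w1.pkl','wb'))"
```

```text
clock: 1.98
eef_pos: [480.0, 199.8, 259.3]
eef_rot: [-3.141, 0.0, 1.576]
wrist_force: [-0.9, -0.5, -1.3]
finger_gap: 93.9
```

View pics/w1.png

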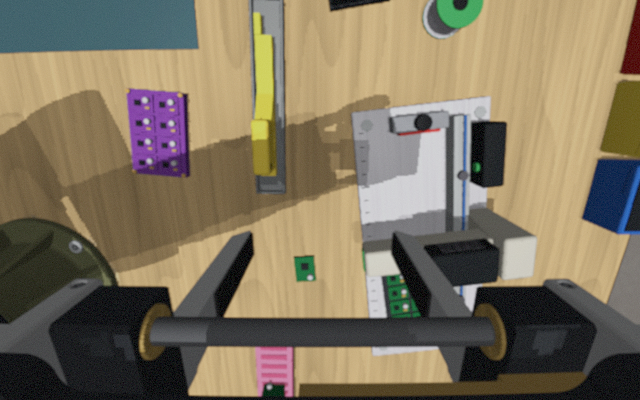

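The wrist view shows the stick in its tray, with the handle at about (261,147) and the lip at (257,25). The bed's left edge runs from (354,112) to (373,352), and the gripper hides most of the carrier.

Run:
```python
from h import *
import pickle
np.set_printoptions(precision=1,suppress=True)
c=pickle.load(open('w1.pkl','rb'));im=cv2.imread('pics/w1.png');hsv=cv2.cvtColor(im,cv2.COLOR_BGR2HSV)
m=cv2.inRange(hsv,(20,120,60),(35,255,255));m[:,:245]=0;m[:,290:]=0;m[200:]=0
for r in range(4,186,8):
    q=np.where(m[r])[0]
    if len(q): print(r,q.min(),q.max(),hsv[r,q.min():q.max()+1:3,2])
print('tray',ray(c,[(252,1),(283,1),(285,191),(257,191)],14)[:,:2])
print('handle top corners guess',ray(c,[(253,121),(269,121),(269,175),(254,175)],66)[:,:2])
print('bed',ray(c,[(354,112),(490,98),(373,352)],12)[:,:2])
```

```text
20 253 261 [152 208 190]
28 254 261 [186 211 175]
36 254 270 [167 209 210 210 211 209]
44 254 272 [131 212 207 208 209 213 135]
52 255 272 [185 211 211 209 208 209]
60 255 272 [165 209 210 210 209 211]
68 256 273 [192 208 210 211 209 202]
76 256 273 [186 212 209 211 209 206]
84 256 273 [157 209 210 210 210 213]
92 257 273 [198 209 208 209 208 196]
100 256 273 [190 208 209 209 209 204]
108 256 274 [203 209 209 207 209 197  90]
116 255 274 [203 209 207 207 208 200 110]
124 251 274 [203 209 210 210 210 204  97  98]
132 251 275 [192 209 209 208 208 199 102  97  92]
140 251 275 [132 175 149 152 152 147  95  92 100]
148 252 275 [122 148 149 150 148 133  90  99]
156 252 275 [120 146 147 149 147 138  99  97]
164 252 276 [119 148 148 150 149 139  78  96  92]
172 253 276 [113 146 147 147 148 134 130 147]
tray [[389.7 421.8]
 [429.  421.7]
 [424.1 172.8]
 [382.1 172.6]]
handle top corners guess [[394.5 275.2]
 [414.2 275.2]
 [411.  207.9]
 [391.6 207.8]]
bed [[ 523.6  286.6]
 [ 712.2  307.3]
 [ 573.9 -130.8]]
```

```bash
python3 -c "
import cv2
im=cv2.imread('pics/w1.png')[0:200,240:300];cv2.imwrite('pics/crop2.png',cv2.resize(im,None,fx=3,fy=3,interpolation=cv2.INTER_CUBIC))"
```

```text
(no output)
```

View pics/crop2.png

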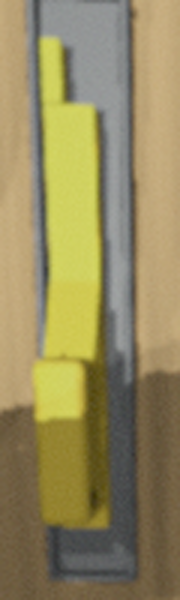

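The crop shows the handle top centred on about (261,147). The notch opens on the right with the lip on the left (world -x), which matches the description. I go above the handle, then down.

```bash
python3 -c "
from h import *
go(403,241.5,43,88.3)"
```

```text
shift m [ 0.0426 -0.0766  0.2166] turn 1.93
```

```bash
python3 -m handwheel '[[0.043,-0.077,0.06,2],[0.043,-0.077,0.1,2],[0.043,-0.077,0.12,2],[0.043,-0.077,0.12,2],[0.043,-0.077,0.12,2]]'
python3 -c "
from h import *
go(403,241.5,43,88.3)
im,c=shot('wrist','w2.png')
import pickle;pickle.dump(c,open('w2.pkl','wb'))"
```

```text
clock: 2.65
eef_pos: [403.7, 241.2, 141.2]
eef_rot: [3.14, -0.001, 1.539]
wrist_force: [-0.2, -0.3, 0.2]
finger_gap: 93.8
shift m [ 0.0003 -0.0007  0.0982] turn -0.14
```

View pics/w2.png

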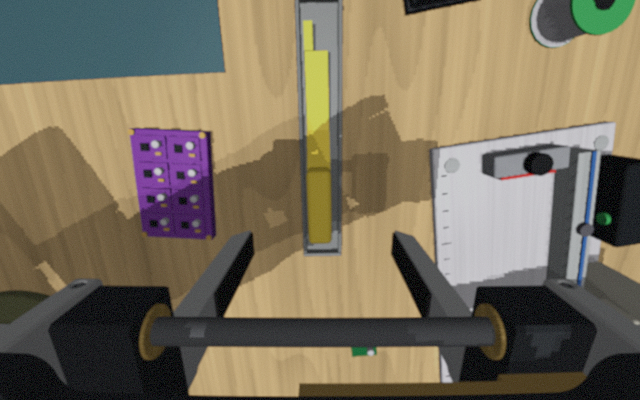

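This view shows the handle top at columns 308–331 and rows 168–243, the bar front near (318,52) and the lip at (308,22). The tray spans columns 297–342, and the red pad is at (527,178).

Run:
```python
from h import *
import pickle
np.set_printoptions(precision=1,suppress=True)
c=pickle.load(open('w2.pkl','rb'))
print('handle',ray(c,[(308,168),(331,168),(331,243),(308,243)],66)[:,:2], ray(c,[(319.5,205.5)],66))
print('bar front/lip',ray(c,[(305,52),(330,52),(304,22),(313,22)],20)[:,:2])
print('tray',ray(c,[(299,2),(341,2),(342,253),(303,253)],14)[:,:2])
print('bed',ray(c,[(432,150),(614,123),(444,375)],12)[:,:2]);print('red',ray(c,[(500,180),(555,173)],30)[:,:2])
```

```text
handle [[392.9 281.5]
 [412.7 280.9]
 [411.1 210.1]
 [389.6 210.8]] [[401.6 247.2  66. ]]
bar front/lip [[392.5 381.7]
 [415.6 381. ]
 [392.8 406.6]
 [400.9 406.3]]
tray [[388.7 424.7]
 [426.8 423.5]
 [424.5 172.7]
 [379.8 174.1]]
bed [[519.7 286.7]
 [710.5 310.1]
 [561.5 -17.4]]
red [[585.  256.9]
 [641.4 262.5]]
```

```bash
python3 -m handwheel '[[0.002,-0.002,0.05,0],[0.002,-0.002,0.09,0],[0.002,-0.002,0.098,0],[0.002,-0.002,0.098,0],[0.002,-0.002,0.098,0]]' 0 && python3 -m handwheel '[[0,0,0,0],[0,0,0,0],[0,0,0,0],[0,0,0,0],[0,0,0,0]]' 1 50
```

```text
clock: 3.32
eef_pos: [403.0, 243.9, 44.9]
eef_rot: [3.137, -0.002, 1.539]
wrist_force: [-0.8, 0.4, 0.3]
finger_gap: 94.1
clock: 3.95
eef_pos: [403.0, 243.9, 44.9]
eef_rot: [3.137, -0.002, 1.539]
wrist_force: [0.2, 0.0, -0.3]
finger_gap: 47.4
```

```bash
python3 -m handwheel '[[0,0,0,0],[0,0,0,0],[0,0,0,0],[0,0,0,0],[0,0,0,0]]'; python3 -m handwheel '[[0,0,-0.02,0],[0,0,-0.05,0],[0,0,-0.065,0],[0,0,-0.065,0],[0,0,-0.065,0]]'
```

```text
clock: 4.58
eef_pos: [403.0, 243.9, 44.9]
eef_rot: [3.137, -0.002, 1.539]
wrist_force: [0.0, -0.9, 0.4]
finger_gap: 21.5
clock: 5.2
eef_pos: [402.3, 243.5, 108.9]
eef_rot: [3.138, -0.001, 1.539]
wrist_force: [-1.0, -0.4, -1.8]
finger_gap: 21.9
```

The stick is held. Now the carrier pose in station coordinates, from the first top view.

```bash
cat >> h.py <<'E'
YAW=np.radians(7.5); O=np.array([672.,116.])   # station in world
def Rs(): return np.array([[np.cos(YAW),-np.sin(YAW)],[np.sin(YAW),np.cos(YAW)]])
def w2s(p): return (np.atleast_2d(p)[:,:2]-O)@Rs()
def s2w(p): return np.atleast_2d(p)@Rs().T+O
E
python3 - <<'E'
from h import *
import pickle
np.set_printoptions(precision=1,suppress=True)
c=cams.get_calibration('top');print('cam',-c['R'].T@c['t'])
im=cv2.imread('pics/top0.png')
q=np.array([(498,168),(640,142),(659,232),(519,260)])/3.8+[165,120]
P=ray(c,q,26);print('carrier st',w2s(P)); print('yaw',[np.degrees(np.arctan2(*(b-a)[:2][::-1])) for a,b in((P[1],P[0]),(P[2],P[3]))])
g=cv2.cvtColor(im,cv2.COLOR_BGR2GRAY)
m=(g<110).astype(np.uint8);m[:,:293]=0;m[:,342:]=0;m[:154]=0;m[:120]=0;m[194:]=0
cs,_=cv2.findContours(m,cv2.RETR_EXTERNAL,cv2.CHAIN_APPROX_NONE);k=max(cs,key=cv2.contourArea);b=cv2.boxPoints(cv2.minAreaRect(k));print(b);B=ray(c,b,26);print('box',w2s(B))
print('bed',w2s(ray(c,[(217,148),(351,130),(360,187),(223,207)],12)), 'w2', w2s([[519.7,286.7],[710.5,310.1],[561.5,-17.4],[523.6,286.6],[712.2,307.3],[573.9,-130.8]]))
print('fence px', w2s(ray(c,np.array([(228,168),(708,105)])/3.8+[165,120],12)),w2s(ray(c,np.array([(222,155),(710,98)])/3.8+[165,120],42)),'red',w2s(ray(c,np.array([(247,184),(256,247)])/3.8+[165,120],33)))
E
```

```text
cam [ 252.8   31.2 1498.4]
carrier st [[ -29.   -50.9]
 [ -23.9 -168.9]
 [-100.7 -172.5]
 [-107.4  -57. ]]
yaw [np.float64(99.99725117005698), np.float64(100.80725146933952)]
[[294.9 163.6]
 [333.2 156. ]
 [338.3 181.5]
 [300.  189.2]]
box [[ -26.6  -47.7]
 [ -19.3 -168.9]
 [-102.2 -171.9]
 [-109.1  -51.9]]
bed [[  62.4  187.1]
 [  60.8 -239.3]
 [-125.9 -237.3]
 [-127.4  189.9]] w2 [[-128.7  189.1]
 [  63.5  187.4]
 [-127.  -117.8]
 [-124.9  188.5]
 [  64.8  184.4]
 [-129.5 -231.9]]
fence px [[   6.6  168.3]
 [   3.3 -230.9]] [[   9.3  167.8]
 [   0.2 -229.4]] red [[-15.  151.8]
 [-67.9 150.7]]
```

```bash
cat >> h.py <<'E'
def gos(x,y,z,yaw=0): w=s2w([[x,y]])[0]; print('world',w.round(1)); go(w[0],w[1],z,97.5+yaw)
E
python3 -c "
from h import *
gos(-150,-225,150)"
```

```text
world [ 552.7 -126.7]
shift m [-0.3651  0.1622 -0.0411] turn -9.35
```

```bash
python3 -m handwheel '[[-0.03,0.013,-0.041,0],[-0.08,0.036,-0.041,-3],[-0.13,0.058,-0.041,-5],[-0.18,0.08,-0.041,-7],[-0.23,0.103,-0.041,-9.35]]';python3 -c "
from h import *
gos(-150,-225,150)"
```

```text
clock: 5.82
eef_pos: [497.7, 8.5, 148.9]
eef_rot: [3.14, -0.001, 1.703]
wrist_force: [0.9, 0.5, -2.3]
finger_gap: 21.5
world [ 552.7 -126.7]
shift m [-0.1413  0.0366 -0.0011] turn 0.07
```

```bash
python3 -m handwheel '[[-0.05,0.013,0,0],[-0.1,0.026,0,0],[-0.141,0.037,0,0],[-0.141,0.037,0,0],[-0.141,0.037,0,0]]';python3 -c "
from h import *
gos(-150,-225,100)
im,c=shot('wrist','w3.png')
import pickle;pickle.dump(c,open('w3.pkl','wb'))"
```

```text
clock: 6.45
eef_pos: [552.5, -125.9, 147.7]
eef_rot: [3.141, -0.002, 1.703]
wrist_force: [0.0, 0.5, -1.0]
finger_gap: 21.7
world [ 552.7 -126.7]
shift m [-0.0008  0.0001  0.0477] turn 0.07
```

View pics/w3.png

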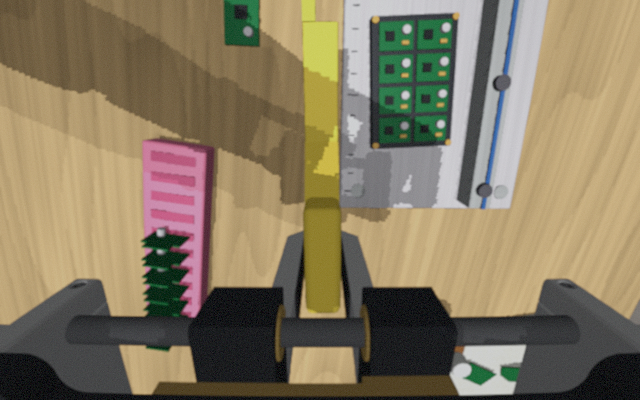

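The carrier's corners are at about (370,16), (459,12), (453,147) and (372,149). The bar front is at columns 303–338, row 21. The fence is the grey rail at columns 460–515, and the bed's rear edge is row 208.

Run:
```python
from h import *
import pickle
np.set_printoptions(precision=1,suppress=True)
c=pickle.load(open('w3.pkl','rb'))
print('carrier lo,lf,tf,to',w2s(ray(c,[(370,16),(459,12),(452,147),(372,149)],26)))
print('bed',w2s(ray(c,[(346,5),(343,150),(342,206),(500,208)],12)))
print('fence base',w2s(ray(c,[(486,5),(460,200)],12)),'fence top edge',w2s(ray(c,[(498,5),(470,206)],42)))
zb=147.7-40.9+16
print('bar front/tcp',w2s(ray(c,[(303,21),(338,21)],zb)),w2s(ray(c,[(304,200),(340,200)],zb)),w2s([[552.5,-125.9]]))
```

```text
carrier lo,lf,tf,to [[-107.2  -53.6]
 [ -26.7  -49.3]
 [ -18.4 -170.5]
 [ -99.7 -172.9]]
bed [[-128.   -40.4]
 [-128.  -175.7]
 [-127.7 -238. ]
 [  52.1 -240. ]]
fence base [[   4.4  -38.5]
 [   4.6 -230.6]] fence top edge [[  -0.3  -48.1]
 [   0.7 -228.1]]
bar front/tcp [[-161.9  -85. ]
 [-140.7  -84.9]] [[-162.9 -198.1]
 [-137.3 -198. ]] [[-150.1 -224.2]]
```

```bash
python3 -m handwheel '[[0,0,0.04,0],[0,0,0.08,0],[0,0,0.093,0],[0,0,0.093,0],[0,0,0.093,0]]';python3 -c "
from h import *
gos(-128,-186,54.5)"
```

```text
clock: 7.12
eef_pos: [553.4, -125.4, 56.7]
eef_rot: [3.139, -0.001, 1.704]
wrist_force: [0.2, 0.2, -2.3]
finger_gap: 21.6
world [569.4 -85.1]
shift m [0.0378 0.0211 0.0022] turn 0.13
```

```bash
python3 -m handwheel '[[0.019,0.01,0.002,0],[0.038,0.016,0.002,0],[0.038,0.021,0.002,0],[0.038,0.021,0.002,0]]';python3 -c "
from h import *
print(w2s(read_state()['eef_pos'][None]));gos(-120,-186,54.5)"
```

```text
clock: 7.62
eef_pos: [569.6, -85.0, 55.2]
eef_rot: [3.138, -0.0, 1.704]
wrist_force: [-0.5, -0.1, -2.2]
finger_gap: 21.7
[[-127.75853728 -185.8780134 ]]
world [577.3 -84.1]
shift m [-0.0001  0.0078  0.0007] turn 0.15
```

To keep the torque on the grip low I slide the handle forward to y≈-134, beside the carrier's middle, before pressing. The fingertips stay 12 mm above the boards. Then I push slowly.

```bash
python3 -m handwheel '[[0.02,-0.002,0,0],[0.04,-0.002,0,0],[0.052,-0.002,0,0],[0.052,-0.002,0,0]]' - 60;python3 -m handwheel '[[0,0.003,0,0],[0,0.006,0,0],[0,0.009,0,0],[0,0.012,0,0],[0,0.015,0,0]]';python3 -m handwheel '[[0,0.002,0,0],[0,0.004,0,0],[0,0.006,0,0],[0,0.008,0,0],[0,0.01,0,0]]';python3 -c "
from h import *
print(w2s(read_state()['eef_pos'][None]))"
```

```text
clock: 8.12
eef_pos: [560.6, -32.7, 55.3]
eef_rot: [3.138, -0.0, 1.706]
wrist_force: [-0.9, -1.2, -2.6]
finger_gap: 21.8
clock: 8.75
eef_pos: [575.5, -30.7, 55.2]
eef_rot: [3.139, -0.001, 1.706]
wrist_force: [-1.5, 0.9, -1.2]
finger_gap: 21.9
clock: 9.38
eef_pos: [585.5, -29.4, 55.2]
eef_rot: [3.139, -0.001, 1.706]
wrist_force: [-2.3, -0.4, -3.3]
finger_gap: 21.8
[[-104.76562401 -132.85234144]]
```

```bash
python3 -m handwheel '[[0,0.002,0,0],[0,0.004,0,0],[0,0.006,0,0],[0,0.008,0,0],[0,0.009,0,0]]';python3 -m handwheel '[[0,0.001,0,0],[0,0.002,0,0],[0,0.003,0,0]]';python3 -c "
from h import *
print(w2s(read_state()['eef_pos'][None]))
im,c=shot('wrist','w4.png')
import pickle;pickle.dump(c,open('w4.pkl','wb'))"
```

```text
clock: 10.0
eef_pos: [594.5, -28.2, 55.2]
eef_rot: [3.139, -0.001, 1.706]
wrist_force: [-2.5, -0.4, -3.4]
finger_gap: 21.8
clock: 10.38
eef_pos: [597.5, -27.8, 55.2]
eef_rot: [3.139, -0.001, 1.706]
wrist_force: [-2.7, -0.3, -2.0]
finger_gap: 21.7
[[ -92.58454949 -132.80703327]]
```

View pics/w4.png

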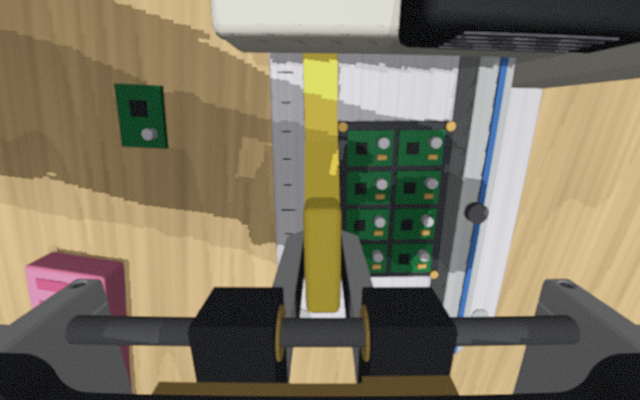

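The carrier now lies along the stick: its corners are at (343,126), (452,124) and (434,275), with a small gap to the fence face at columns 455–475. I continue in 1 mm rows and feel for the fence.

```bash
for i in 1; do python3 -m handwheel '[[0,0.001,0,0],[0,0.002,0,0],[0,0.0025,0,0]]'; done | grep -A4 clock; python3 -m handwheel '[[0,0.0005,0,0],[0,0.001,0,0]]';python3 -c "
from h import *
s=read_state();print(w2s(s['eef_pos'][None]),s['moment'])"
```

```text
clock: 10.8
eef_pos: [598.8, -27.5, 55.2]
eef_rot: [-3.141, -0.001, 1.706]
wrist_force: [-15.2, -1.2, 7.0]
finger_gap: 21.9
clock: 11.05
eef_pos: [598.8, -27.5, 55.3]
eef_rot: [-3.138, -0.001, 1.706]
wrist_force: [-12.7, -2.4, 5.6]
finger_gap: 21.7
[[ -91.31539501 -132.7065244 ]] [-0.3764897   2.57664208 -0.05221565]
```

```bash
python3 -m handwheel '[[0,-0.0005,0,0],[0,-0.0005,0,0],[0,-0.0005,0,0]]';python3 -c "
from h import *
s=read_state();print(w2s(s['eef_pos'][None]),s['moment'])"
```

```text
clock: 11.42
eef_pos: [598.6, -27.6, 55.4]
eef_rot: [-3.139, -0.001, 1.706]
wrist_force: [-0.3, 0.2, -1.5]
finger_gap: 22.0
[[ -91.50619156 -132.74713104]] [-0.13338907 -0.07639958  0.01546325]
```

The fence is felt at TCP x≈-91.4 and the stick pressed the carrier flat there, with about 10–12 N. Now I retract, go back, and bring the notch behind the tail corner.

```bash
python3 -m handwheel '[[0,-0.01,0,0],[0,-0.018,0,0],[-0.04,-0.018,0,0],[-0.09,-0.018,0,0],[-0.13,-0.018,0,0]]';python3 - <<'E'
from h import *
import pickle
np.set_printoptions(precision=1,suppress=True)
s=read_state();print(w2s(s['eef_pos'][None]))
gos(-82,-331,54.5)
c=pickle.load(open('w4.pkl','rb'))
print('carrier',w2s(ray(c,[(343,126),(452,124),(434,275)],26)))
t=cams.get_calibration('top');print('flux',ray(t,[(403,141)],40))
shot('wrist','w5.png');c=cams.get_calibration('wrist');pickle.dump(c,open('w5.pkl','wb'))
E
```

```text
clock: 12.05
eef_pos: [598.0, -160.5, 55.5]
eef_rot: [-3.139, -0.001, 1.705]
wrist_force: [-0.4, 0.5, -2.3]
finger_gap: 21.7
[[-109.5 -264.5]]
world [ 633.9 -222.9]
shift m [-0.1  0.   0. ] turn 0.22
carrier [[ -78.7  -56. ]
 [  -4.8  -54.1]
 [  -3.5 -169.9]]
flux [[ 716.5 -271.3   40. ]]
```

```bash
python3 -m handwheel '[[-0.04,0,0.001,0],[-0.066,0.01,0.001,0.2],[-0.066,0.027,0.001,0.2],[-0.066,0.027,0.001,0.2]]';python3 - <<'E'
from h import *
import pickle
s=read_state();print(w2s(s['eef_pos'][None]))
shot('wrist','w6.png');c=cams.get_calibration('wrist');pickle.dump(c,open('w6.pkl','wb'))
E
```

```text
clock: 12.6
eef_pos: [633.6, -226.3, 54.3]
eef_rot: [-3.14, 0.0, 1.7]
wrist_force: [-0.6, -0.2, -1.3]
finger_gap: 21.9
[[ -82.71906317 -334.33978361]]
```

View pics/w6.png

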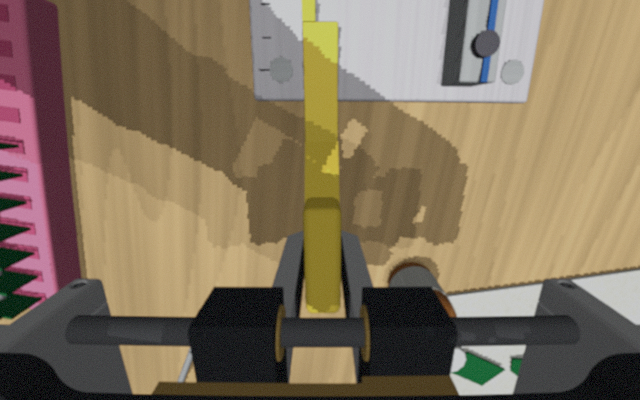

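The stick sits unchanged in the jaws, with the bar front at row 21, columns 303–338, and the lip on the left. The carrier is just out of view ahead. I feel forward for the tail.

```bash
python3 -m handwheel '[[0.008,0,0,0],[0.015,0,0,0],[0.0155,0,0,0]]';python3 -m handwheel '[[0.001,0,0,0],[0.002,0,0,0],[0.003,0,0,0],[0.004,0,0,0]]';python3 -m handwheel '[[0.001,0,0,0],[0.002,0,0,0],[0.003,0,0,0]]';python3 - <<'E'
from h import *
s=read_state();print(w2s(s['eef_pos'][None]))
E
```

```text
clock: 13.02
eef_pos: [631.1, -209.9, 54.5]
eef_rot: [-3.139, 0.0, 1.701]
wrist_force: [0.4, -0.2, -1.9]
finger_gap: 21.6
clock: 13.52
eef_pos: [630.5, -206.0, 54.5]
eef_rot: [-3.139, 0.0, 1.701]
wrist_force: [0.5, 0.2, -2.6]
finger_gap: 21.4
clock: 13.9
eef_pos: [630.1, -203.3, 54.6]
eef_rot: [-3.139, 0.001, 1.701]
wrist_force: [-0.9, -2.5, -0.6]
finger_gap: 21.7
[[ -83.19047568 -311.13045021]]
```

```bash
python3 -m handwheel '[[-0.0005,0.002,0,0],[-0.0005,0.004,0,0],[-0.0005,0.004,0,0]]';python3 -m handwheel '[[0,0.0006,0,0],[0,0.0012,0,0]]';python3 -m handwheel '[[0,0.0004,0,0],[0,0.0004,0,0]]'
python3 - <<'E'
from h import *
s=read_state();print(w2s(s['eef_pos'][None]),s['wrist_force']@np.array([.991,.1305,0]))
E
```

```text
clock: 14.28
eef_pos: [634.3, -203.1, 54.5]
eef_rot: [-3.139, 0.001, 1.701]
wrist_force: [0.5, 0.4, -2.5]
finger_gap: 21.5
clock: 14.52
eef_pos: [635.5, -203.0, 54.5]
eef_rot: [-3.139, 0.001, 1.701]
wrist_force: [-0.2, 0.2, -1.3]
finger_gap: 21.3
clock: 14.78
eef_pos: [635.9, -202.9, 54.5]
eef_rot: [-3.139, 0.001, 1.701]
wrist_force: [-0.4, -0.4, -1.3]
finger_gap: 21.4
[[ -77.38632689 -311.46930243]] -0.43603027697463015
```

```bash
python3 -m handwheel '[[0,0.0005,0,0],[0,0.0005,0,0]]';python3 -m handwheel '[[0,0.0005,0,0],[0,0.0005,0,0]]'
python3 - <<'E'
from h import *
s=read_state();print(w2s(s['eef_pos'][None]),s['wrist_force']@np.array([.991,.1305,0]))
E
```

```text
clock: 15.02
eef_pos: [636.4, -202.9, 54.5]
eef_rot: [-3.139, 0.001, 1.701]
wrist_force: [-0.0, 0.2, -1.6]
finger_gap: 22.0
clock: 15.28
eef_pos: [637.0, -202.8, 54.5]
eef_rot: [-3.139, 0.001, 1.701]
wrist_force: [1.0, -0.6, -2.2]
finger_gap: 21.8
[[ -76.33957957 -311.48768074]] 0.8802746167000617
```

```bash
python3 -m handwheel '[[0,0.0004,0,0],[0,0.0004,0,0]]' | grep -E 'eef_pos|force';python3 -m handwheel '[[0,0.0004,0,0],[0,0.0004,0,0]]'| grep -E 'eef_pos|force'; python3 -m handwheel '[[0,0.0004,0,0],[0,0.0004,0,0]]'| grep -E 'eef_pos|force'
```

```text
eef_pos: [637.3, -202.8, 54.4]
wrist_force: [-0.3, -0.2, -1.9]
eef_pos: [637.7, -202.7, 54.4]
wrist_force: [-1.5, 0.0, -1.4]
eef_pos: [638.0, -202.6, 54.4]
wrist_force: [-0.7, -0.1, -1.3]
```

```bash
python3 -m handwheel '[[0,0.0005,0,0],[0,0.0005,0,0]]' | grep -E 'eef_pos|force';python3 -m handwheel '[[0,0.0004,0,0],[0,0.0004,0,0]]'| grep -E 'eef_pos|force'; python3 -m handwheel '[[0,0.0004,0,0],[0,0.0004,0,0]]'| grep -E 'eef_pos|force'
python3 - <<'E'
from h import *
import pickle
s=read_state();print(w2s(s['eef_pos'][None]))
shot('top','t2.png')
im=cv2.imread('pics/t2.png')[125:260,240:420]
cv2.imwrite('pics/t2c.png',cv2.resize(im,None,fx=4.4,fy=4.4,interpolation=cv2.INTER_CUBIC))
E
```

```text
eef_pos: [638.5, -202.6, 54.4]
wrist_force: [-1.6, -0.4, -1.1]
eef_pos: [638.8, -202.6, 54.3]
wrist_force: [-2.5, -1.2, -1.6]
eef_pos: [639.1, -202.5, 54.3]
wrist_force: [-2.6, -0.3, -1.5]
[[ -74.17933081 -311.51811701]]
```

View pics/t2c.png

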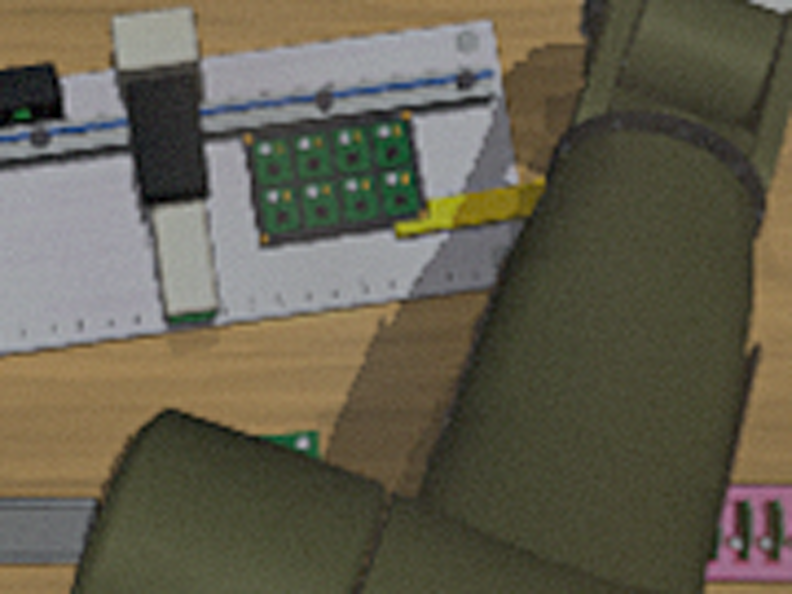

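The top crop shows the notch on the outer tail corner at about (420,215), with the lip along the carrier's side. The carrier's fence edge, (245,137) to (408,115), is parallel to the fence. I press the lip until the fence is felt.

```bash
python3 -m handwheel '[[0,0.0004,0,0],[0,0.0004,0,0]]' | grep -E 'eef_pos|force';python3 -m handwheel '[[0,0.0004,0,0],[0,0.0004,0,0]]'| grep -E 'eef_pos|force'
```

```text
eef_pos: [639.5, -202.5, 54.2]
wrist_force: [-3.1, -0.3, -0.7]
eef_pos: [639.8, -202.5, 54.2]
wrist_force: [-4.3, -2.0, -1.5]
```

```bash
python3 -m handwheel '[[0.002,0,-0.0004,0],[0.004,0,-0.0004,0],[0.006,0,-0.0004,0],[0.008,0,-0.0004,0],[0.01,0,-0.0004,0]]' | grep -E 'eef|force'
python3 - <<'E'
from h import *
s=read_state();print(w2s(s['eef_pos'][None]),s['wrist_force']@[.991,.1305,0],s['wrist_force']@[-.1305,.991,0],s['moment'])
E
```

```text
eef_pos: [638.6, -193.3, 54.8]
eef_rot: [-3.138, 0.002, 1.701]
wrist_force: [-4.4, -6.9, -1.6]
[[ -73.51503787 -302.28474444]] -5.2339201769605985 -6.306880694758793 [-1.3298882   0.65422508  0.55043298]
```

```bash
cat > st.py <<'E'
from h import *
a=[]
s=read_state();f=s['wrist_force']
print('TCP st',w2s(s['eef_pos'][None]).round(2)[0],'z',s['eef_pos'][2].round(1),'Flat %.1f Ffeed %.1f Fz %.1f'%(f@[.991,.1305,0],f@[-.1305,.991,0],f[2]),'yaw %.2f'%np.degrees(s['eef_rot'][2]),'t',s['clock'])
E
python3 -m handwheel '[[0.002,0,0,0],[0.004,0,0,0],[0.006,0,0,0],[0.008,0,0,0],[0.01,0,0,0]]' >/dev/null; python3 st.py;python3 -m handwheel '[[0.002,0,0,0],[0.004,0,0,0],[0.006,0,0,0],[0.008,0,0,0],[0.01,0,0,0]]' >/dev/null; python3 st.py
```

```text
TCP st [ -73.57 -292.97] z 55.0 Flat -3.8 Ffeed -5.5 Fz -1.0 yaw 97.46 t 18.575
TCP st [ -73.57 -283.66] z 55.2 Flat -5.1 Ffeed -6.0 Fz -0.6 yaw 97.45 t 19.2
```

Run:
```python
from h import *
shot('top','t3.png')
im=cv2.imread('pics/t3.png')[135:185,260:360]
cv2.imwrite('pics/t3c.png',cv2.resize(im,None,fx=8,fy=8,interpolation=cv2.INTER_CUBIC))
```

```text
(no output)
```

View pics/t3c.png

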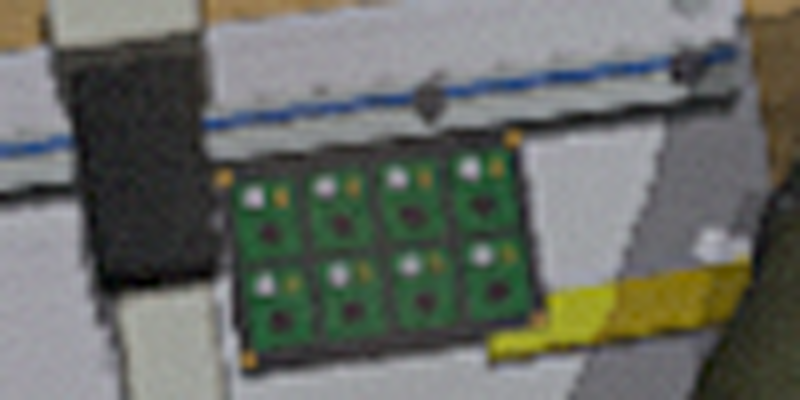

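The carrier's fence edge, (222,178) to (515,138), is flush and parallel with the fence, with no white gap between them. I feed on.

```bash
python3 -m handwheel '[[0.002,0,0.0003,0],[0.004,0,0.0003,0],[0.006,0,0.0003,0],[0.008,0,0.0003,0],[0.01,0,0.0003,0]]' >/dev/null; python3 st.py;python3 -m handwheel '[[0.002,0,0.0003,0],[0.004,0,0.0003,0],[0.006,0,0.0003,0],[0.008,0,0.0003,0],[0.01,0,0.0003,0]]' >/dev/null; python3 st.py;python3 -m handwheel '[[0.002,0,0,0],[0.004,0,0,0],[0.006,0,0,0],[0.008,0,0,0],[0.01,0,0,0]]' >/dev/null; python3 st.py
```

```text
TCP st [ -73.54 -274.17] z 55.2 Flat -3.9 Ffeed -5.7 Fz 0.4 yaw 97.44 t 19.875
TCP st [ -73.46 -264.96] z 55.2 Flat -4.0 Ffeed -6.5 Fz 0.3 yaw 97.43 t 20.5
TCP st [ -73.45 -255.69] z 55.5 Flat -3.3 Ffeed -6.8 Fz -0.4 yaw 97.42 t 21.125
```

```bash
python3 -m handwheel '[[0.0025,0.0001,0.0005,0],[0.005,0.0002,0.0005,0],[0.0075,0.0002,0.0005,0],[0.01,0.0002,0.0005,0],[0.0125,0.0002,0.0005,0]]' >/dev/null; python3 st.py;python3 -m handwheel '[[0.0025,0.0001,0.0005,0],[0.005,0.0002,0.0005,0],[0.0075,0.0002,0.0005,0],[0.01,0.0002,0.0005,0],[0.0125,0.0002,0.0005,0]]' >/dev/null; python3 st.py;python3 -m handwheel '[[0.0025,0.0001,0.0005,0],[0.005,0.0001,0.0005,0],[0.0075,0.0001,0.0005,0],[0.01,0.0001,0.0005,0],[0.0125,0.0001,0.0005,0]]' >/dev/null; python3 st.py
```

```text
TCP st [ -73.14 -244.07] z 55.4 Flat -4.0 Ffeed -7.4 Fz 0.7 yaw 97.41 t 21.75
TCP st [ -72.9  -232.53] z 55.4 Flat -4.5 Ffeed -7.8 Fz 2.5 yaw 97.39 t 22.375
TCP st [ -72.7  -221.04] z 55.4 Flat -5.1 Ffeed -8.5 Fz 2.7 yaw 97.38 t 23.0
```

Fz is creeping up, so the stick's nose is probably dragging lightly on the bed. I raise the tool 1 mm and keep feeding.

```bash
python3 -m handwheel '[[0.0025,0,-0.0005,0],[0.005,0,-0.001,0],[0.0075,0,-0.001,0],[0.01,0,-0.001,0],[0.0125,0,-0.001,0]]' >/dev/null; python3 st.py;python3 -m handwheel '[[0.0025,0,-0.0005,0],[0.005,0,-0.0005,0],[0.0075,0,-0.0005,0],[0.01,0,-0.0005,0],[0.0125,0,-0.0005,0]]' >/dev/null; python3 st.py;python3 -m handwheel '[[0.0025,0,0,0],[0.005,0,0,0],[0.0075,0,0,0],[0.01,0,0,0],[0.0125,0,0,0]]' >/dev/null; python3 st.py
```

```text
TCP st [ -72.83 -209.21] z 56.4 Flat -4.6 Ffeed -6.2 Fz 0.5 yaw 97.38 t 23.625
TCP st [ -72.95 -197.27] z 56.8 Flat -4.6 Ffeed -5.0 Fz -0.8 yaw 97.38 t 24.25
TCP st [ -72.99 -185.32] z 56.8 Flat -3.2 Ffeed -5.9 Fz -0.3 yaw 97.38 t 24.875
```

```bash
python3 -m handwheel '[[0.0025,0.0001,0,0],[0.005,0.0002,0,0],[0.0075,0.0003,0,0],[0.01,0.0003,0,0],[0.0125,0.0003,0,0]]' >/dev/null; python3 st.py;python3 -m handwheel '[[0.0025,0.0001,0,0],[0.005,0.0001,0,0],[0.0075,0.0001,0,0],[0.01,0.0001,0,0],[0.0125,0.0001,0,0]]' >/dev/null; python3 st.py;python3 -m handwheel '[[0.0025,0.0001,0,0],[0.005,0.0001,0,0],[0.0075,0.0001,0,0],[0.01,0.0001,0,0],[0.0125,0.0001,0,0]]' >/dev/null; python3 st.py;python3 -m handwheel '[[0.0025,0.0001,0,0],[0.005,0.0001,0,0],[0.0075,0.0001,0,0],[0.01,0.0001,0,0],[0.0125,0.0001,0,0]]' >/dev/null; python3 st.py
```

```text
TCP st [ -72.79 -173.45] z 56.8 Flat -5.1 Ffeed -6.3 Fz -0.2 yaw 97.37 t 25.5
TCP st [ -72.7 -161.6] z 56.9 Flat -5.3 Ffeed -6.4 Fz 0.8 yaw 97.37 t 26.125
TCP st [ -72.65 -149.78] z 57.0 Flat -4.6 Ffeed -6.4 Fz 0.2 yaw 97.36 t 26.75
TCP st [ -72.55 -137.9 ] z 57.0 Flat -5.0 Ffeed -7.2 Fz 0.8 yaw 97.36 t 27.375
```

```bash
python3 -m handwheel '[[0.002,0,0,0],[0.004,0,0,0],[0.006,0,0,0],[0.008,0,0,0],[0.01,0,0,0]]' >/dev/null; python3 st.py;python3 -m handwheel '[[0.001,0,0,0],[0.002,0,0,0],[0.003,0,0,0],[0.004,0,0,0]]' >/dev/null; python3 st.py;python3 -m handwheel '[[0.001,0,0,0],[0.002,0,0,0],[0.003,0,0,0]]' >/dev/null; python3 st.py;python3 -m handwheel '[[0.001,0,0,0],[0.002,0,0,0],[0.003,0,0,0]]' >/dev/null; python3 st.py
```

```text
TCP st [ -72.56 -128.59] z 57.2 Flat -4.4 Ffeed -7.3 Fz 0.7 yaw 97.35 t 28.0
TCP st [ -72.57 -125.23] z 57.4 Flat -5.3 Ffeed -7.1 Fz 0.2 yaw 97.35 t 28.5
TCP st [ -72.63 -122.89] z 57.6 Flat -5.2 Ffeed -6.2 Fz 0.2 yaw 97.34 t 28.875
TCP st [ -72.69 -120.48] z 57.8 Flat -4.3 Ffeed -5.6 Fz 1.0 yaw 97.34 t 29.25
```

A move is measured from the actual pose, so capping each call at about 1 mm also limits the force. I creep on until the stop is felt.

```bash
python3 -m handwheel '[[0.0006,0,0.0001,0],[0.0012,0,0.0001,0]]' >/dev/null;python3 -m handwheel '[[0.0006,0,0.0001,0],[0.0012,0,0.0001,0]]' >/dev/null;python3 -m handwheel '[[0.0006,0,0.0001,0],[0.0012,0,0.0001,0]]' >/dev/null; python3 st.py;python3 -m handwheel '[[0.0006,0,0.0001,0],[0.0012,0,0.0001,0]]' >/dev/null;python3 -m handwheel '[[0.0006,0,0.0001,0],[0.0012,0,0.0001,0]]' >/dev/null;python3 -m handwheel '[[0.0006,0,0.0001,0],[0.0012,0,0.0001,0]]' >/dev/null; python3 st.py
```

```text
TCP st [ -72.8  -118.75] z 58.2 Flat -4.8 Ffeed -5.7 Fz 0.1 yaw 97.32 t 30.0
TCP st [ -72.91 -116.97] z 58.7 Flat -3.9 Ffeed -6.4 Fz 0.4 yaw 97.30 t 30.75
```

```bash
python3 -m handwheel '[[0.0005,0.0001,0.0008,-0.1],[0.001,0.0002,0.0012,-0.1],[0.0015,0.0002,0.0014,-0.1]]' >/dev/null; python3 st.py;python3 -m handwheel '[[0.0005,0,0.0003,0],[0.001,0,0.0003,0],[0.0015,0,0.0003,0]]' >/dev/null; python3 st.py;python3 -m handwheel '[[0.0005,0,0.0003,0],[0.001,0,0.0003,0],[0.0015,0,0.0003,0]]' >/dev/null; python3 st.py;python3 -m handwheel '[[0.0005,0,0.0003,0],[0.001,0,0.0003,0],[0.0015,0,0.0003,0]]' >/dev/null; python3 st.py
```

```text
TCP st [ -72.5  -116.39] z 57.9 Flat -4.7 Ffeed -7.5 Fz 3.7 yaw 97.39 t 31.125
TCP st [ -72.35 -115.76] z 58.2 Flat -5.4 Ffeed -8.8 Fz 3.1 yaw 97.37 t 31.5
TCP st [ -72.27 -115.14] z 58.5 Flat -4.5 Ffeed -8.6 Fz 3.3 yaw 97.37 t 31.875
TCP st [ -72.24 -114.49] z 58.7 Flat -4.7 Ffeed -8.3 Fz 2.1 yaw 97.36 t 32.25
```

```bash
python3 -m handwheel '[[0.0005,0,-0.0004,0],[0.001,0,-0.0006,0],[0.0015,0,-0.0006,0]]' >/dev/null; python3 st.py;python3 -m handwheel '[[0.0005,0,0,0],[0.001,0,0,0],[0.0015,0,0,0]]' >/dev/null; python3 st.py;python3 -m handwheel '[[0.0005,0,0,0],[0.001,0,0,0],[0.0015,0,0,0]]' >/dev/null; python3 st.py;python3 -m handwheel '[[0.0005,0,0,0],[0.001,0,0,0],[0.0015,0,0,0]]' >/dev/null; python3 st.py
```

```text
TCP st [ -72.38 -113.63] z 59.5 Flat -5.5 Ffeed -6.2 Fz 0.4 yaw 97.36 t 32.625
TCP st [ -72.5  -112.76] z 59.7 Flat -4.0 Ffeed -7.0 Fz 0.8 yaw 97.36 t 33.0
TCP st [ -72.59 -111.88] z 59.9 Flat -4.5 Ffeed -6.5 Fz 0.1 yaw 97.35 t 33.375
TCP st [ -72.69 -110.92] z 60.0 Flat -4.4 Ffeed -6.4 Fz 0.6 yaw 97.35 t 33.75
```

```bash
python3 -m handwheel '[[0.0005,0.0001,0.0001,0],[0.001,0.0001,0.0001,0],[0.0015,0.0001,0.0001,0]]' >/dev/null; python3 st.py;python3 -m handwheel '[[0.0005,0.0001,0.0001,0],[0.001,0.0001,0.0001,0],[0.0015,0.0001,0.0001,0]]' >/dev/null; python3 st.py;python3 -m handwheel '[[0.0005,0.0001,0.0001,0],[0.001,0.0001,0.0001,0],[0.0015,0.0001,0.0001,0]]' >/dev/null; python3 st.py;python3 -m handwheel '[[0.0005,0.0001,0.0001,0],[0.001,0.0001,0.0001,0],[0.0015,0.0001,0.0001,0]]' >/dev/null; python3 st.py;python3 -m handwheel '[[0.0005,0.0001,0.0001,0],[0.001,0.0001,0.0001,0],[0.0015,0.0001,0.0001,0]]' >/dev/null; python3 st.py
```

```text
TCP st [ -72.68 -110.05] z 60.0 Flat -4.6 Ffeed -6.5 Fz 0.5 yaw 97.34 t 34.125
TCP st [ -72.65 -109.14] z 60.1 Flat -4.3 Ffeed -6.9 Fz 0.7 yaw 97.34 t 34.5
TCP st [ -72.62 -108.25] z 60.3 Flat -4.4 Ffeed -7.7 Fz 0.8 yaw 97.33 t 34.875
TCP st [ -72.61 -107.37] z 60.3 Flat -3.9 Ffeed -6.3 Fz 0.3 yaw 97.33 t 35.25
TCP st [ -72.56 -106.49] z 60.5 Flat -5.0 Ffeed -6.7 Fz 1.7 yaw 97.32 t 35.625
```

```bash
python3 -m handwheel '[[0.0005,0.0001,0.0001,0],[0.001,0.0001,0.0001,0],[0.0015,0.0001,0.0001,0],[0.002,0.0001,0.0001,0]]' >/dev/null; python3 st.py;python3 -m handwheel '[[0.0005,0.0001,0.0001,0],[0.001,0.0001,0.0001,0],[0.0015,0.0001,0.0001,0],[0.002,0.0001,0.0001,0]]' >/dev/null; python3 st.py;python3 -m handwheel '[[0.0005,0.0001,0.0001,0],[0.001,0.0001,0.0001,0],[0.0015,0.0001,0.0001,0]]' >/dev/null; python3 st.py
```

```text
TCP st [ -72.35 -106.17] z 61.0 Flat -5.2 Ffeed -14.9 Fz 3.9 yaw 97.31 t 36.125
TCP st [ -72.19 -105.99] z 61.4 Flat -5.6 Ffeed -15.9 Fz 3.1 yaw 97.30 t 36.625
TCP st [ -72.18 -105.97] z 61.7 Flat -5.6 Ffeed -13.9 Fz 2.2 yaw 97.29 t 37.0
```

The stop is felt at TCP y≈-106: feed force went from about 6.5 N to 15 N, so roughly 8 N on the stop, held for more than 0.5 s. Now I release gently: back slightly, then out sideways, then back.

```bash
python3 -m handwheel '[[-0.001,0,0,0],[-0.0015,-0.001,0,0],[-0.002,-0.003,0,0],[-0.002,-0.005,0,0]]' >/dev/null; python3 st.py;python3 -m handwheel '[[-0.03,-0.001,0,0],[-0.08,-0.001,0,0],[-0.12,-0.001,0,0],[-0.12,-0.001,0,0]]' >/dev/null; python3 st.py
python3 - <<'E'
from h import *
shot('top','t4.png')
im=cv2.imread('pics/t4.png')[125:215,205:345]
cv2.imwrite('pics/t4c.png',cv2.resize(im,None,fx=5.5,fy=5.5,interpolation=cv2.INTER_CUBIC))
E
```

```text
TCP st [ -76.71 -107.95] z 62.2 Flat -0.4 Ffeed -0.2 Fz -1.6 yaw 97.26 t 37.5
TCP st [ -78.24 -230.43] z 69.2 Flat 0.6 Ffeed 0.1 Fz -2.0 yaw 97.05 t 38.0
```

View pics/t4c.png

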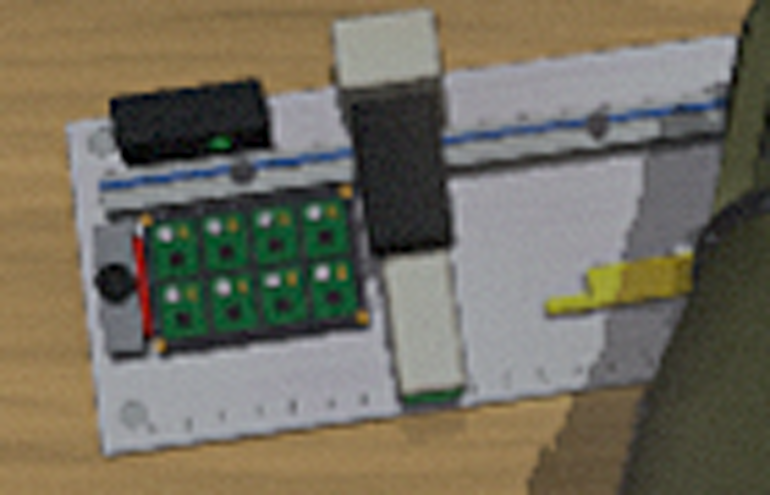

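The carrier lies home: flush on the red pad at (145,285) and along the fence, with the stick clear of it. That was my 12th view, so I check by numbers from here.

Run:
```python
from h import *
from scipy.spatial.transform import Rotation as Ro
s=read_state();print(s['eef_pos'],s['eef_rot'],s['finger_gap'])
M=Ro.from_euler('xyz',s['eef_rot']).as_matrix();print(M.round(4))
```

```text
[ 624.30095666 -120.99208322   68.91904376] [3.131962   0.05572429 1.69532415] 21.631336042857797
[[-0.124   0.9921  0.0165]
 [ 0.9907  0.1247 -0.0541]
 [-0.0557  0.0096 -0.9984]]
```

The tool picked up a 3° nose-down tilt from the push forces, which is harmless. I lift and carry the stick back with shifts worked out from the full rotation.

```bash
cat >> h.py <<'E'
from scipy.spatial.transform import Rotation as Ro
def g3(x,y,z,yawdeg):
    s=read_state();M=Ro.from_euler('xyz',s['eef_rot']).as_matrix()
    print('pos',s['eef_pos'].round(1),'rot',np.degrees(s['eef_rot']).round(2),'F',s['wrist_force'].round(1),'gap',round(s['finger_gap'],1),'t',s['clock'])
    print([float(v) for v in np.round(M.T@(np.array([x,y,z])-s['eef_pos'])/1000,4)],'turn',round(-(yawdeg-np.degrees(s['eef_rot'][2])),2))
E
python3 -m handwheel '[[0,0,-0.03,0],[0,0,-0.07,0],[0,0,-0.09,0],[0,0,-0.09,0]]' >/dev/null; python3 -c "
from h import *
g3(553,-127,158,97.1)
g3(498,8,158,97.1)
g3(403,243.9,120,88.2)"
```

```text
pos [ 623.5 -115.   160.2] rot [179.28   3.24  97.19] F [-0.4 -0.6 -1.7] gap 21.4 t 38.55
[-0.0029, -0.0714, 0.0015] turn 0.09
pos [ 623.5 -115.   160.2] rot [179.28   3.24  97.19] F [-0.4 -0.6 -1.7] gap 21.4 t 38.55
[0.1377, -0.109, -0.007] turn 0.09
pos [ 623.5 -115.   160.2] rot [179.28   3.24  97.19] F [-0.4 -0.6 -1.7] gap 21.4 t 38.55
[0.3854, -0.1741, 0.0162] turn 8.99
```

```bash
python3 -m handwheel '[[-0.02,-0.04,0,0],[-0.02,-0.08,0,0],[-0.01,-0.1,0,0],[0.04,-0.114,0,0],[0.09,-0.125,-0.004,0]]' >/dev/null; python3 -c "
from h import *
g3(403,243.9,110,88.2)"
```

```text
pos [486.6 -40.  156. ] rot [179.39   3.2   97.15] F [ 1.2  0.9 -1.3] gap 21.5 t 39.175
[0.2942, -0.0479, 0.0291] turn 8.95
```

```bash
python3 -m handwheel '[[0.05,-0.02,0,3],[0.11,-0.035,0,6],[0.17,-0.048,0,9],[0.23,-0.048,0.005,9],[0.275,-0.048,0.01,9]]' >/dev/null; python3 -c "
from h import *
g3(403,243.9,75,88.2)"
```

```text
pos [403.5 228.3 128.9] rot [178.94   3.09  88.23] F [ 1.2  0.5 -1.4] gap 21.7 t 39.8
[0.0185, -0.002, 0.0529] turn 0.03
```

```bash
python3 -m handwheel '[[0.0185,-0.001,0.03,0],[0.0185,-0.001,0.053,0],[0.0185,-0.001,0.055,0],[0.0185,-0.001,0.055,0]]' >/dev/null; python3 -c "
from h import *
import pickle
g3(403,242,56,88.2)
c=None
im,c=shot('wrist','w7.png');pickle.dump(c,open('w7.pkl','wb'))
hsv=cv2.cvtColor(cv2.imread('pics/w7.png'),cv2.COLOR_BGR2HSV)
m=cv2.inRange(hsv,(20,120,60),(35,255,255))
for r in (5,15,25,50,80,110,150):
    q=np.where(m[r,250:400])[0]+250;row=hsv[r,270:370]
    print(r,q.min() if len(q) else '',q.max() if len(q) else '',' '.join('%d/%d'%(a,b) for a,b in zip(row[::4,1],row[::4,2])))"
```

```text
pos [404.  243.8  73.2] rot [178.94   3.09  88.22] F [-0.5  0.4 -1.6] gap 21.5 t 40.3
[-0.0009, -0.0012, 0.0172] turn 0.02
5 303 314 95/191 93/187 92/185 95/190 7/141 9/86 3/157 3/156 118/206 141/213 142/212 141/199 5/104 5/111 7/155 5/155 5/156 5/155 5/107 9/141 92/188 94/190 92/199 90/203 91/200
15 303 314 93/191 94/188 93/184 91/190 5/141 17/89 3/158 5/158 116/205 138/213 142/212 141/201 5/103 7/113 3/159 3/156 3/156 3/157 7/103 7/142 95/187 95/187 92/200 94/201 93/198
25 303 336 92/192 93/186 90/184 88/197 8/136 8/95 6/161 3/158 99/178 137/214 141/212 141/213 137/214 136/214 141/214 142/212 140/213 60/171 5/103 9/142 96/188 90/189 94/198 93/203 92/200
50 303 337 93/191 95/185 95/188 91/196 73/158 4/135 2/128 6/161 58/176 139/214 141/214 142/213 139/213 141/213 140/213 141/214 139/214 91/149 3/88 9/141 96/189 92/195 91/200 89/200 94/199
80 304 337 91/200 91/199 92/194 92/193 92/197 5/145 10/98 3/162 7/156 143/214 141/214 139/215 140/215 139/215 142/214 139/214 142/215 91/140 11/96 8/130 97/171 102/138 99/141 102/143 102/140
110 305 337 95/179 96/184 96/178 95/177 91/177 4/122 6/81 7/143 8/162 156/196 158/186 159/183 162/186 161/185 167/183 160/185 163/185 63/122 10/73 6/90 99/132 102/137 103/134 112/137 105/139
150 305 337 100/117 104/115 102/115 100/115 96/109 99/100 10/76 13/76 10/74 164/151 172/153 169/154 173/152 173/171 167/173 171/172 173/174 93/137 13/79 38/102 102/138 100/133 99/136 99/137 104/135
```

The stick is centred between the tray walls: the bar's mid column is 320–321 and the tray's is 317–321. I lower it.

```bash
python3 -m handwheel '[[0,-0.001,0.008,0],[0,-0.001,0.015,0],[0,-0.001,0.017,0],[0,-0.001,0.017,0]]' >/dev/null; python3 st.py; python3 -m handwheel '[[0,0,0.001,0],[0,0,0.002,0],[0,0,0.003,0]]' >/dev/null; python3 st.py;python3 -m handwheel '[[0,0,0.001,0],[0,0,0.002,0],[0,0,0.002,0]]' >/dev/null; python3 st.py; python3 -c "
from h import *
g3(403,242,45,88.2)"
```

```text
TCP st [-249.64  160.83] z 56.4 Flat 0.5 Ffeed -0.7 Fz -1.5 yaw 88.21 t 40.85
TCP st [-249.53  160.67] z 53.5 Flat 0.3 Ffeed -0.7 Fz 1.5 yaw 88.21 t 41.225
TCP st [-249.48  160.59] z 51.6 Flat -1.6 Ffeed -2.9 Fz 4.2 yaw 88.21 t 41.6
pos [403.7 242.7  51.6] rot [178.89   3.06  88.21] F [-1.2 -3.1  4.2] gap 21.6 t 41.6
[-0.0003, -0.0008, 0.0066] turn 0.01
```

```bash
python3 -m handwheel '[[0,0,0.001,0],[0,0,0.002,0],[0,0,0.002,0]]' - 20 >/dev/null; python3 st.py;python3 -m handwheel '[[0,0,0.001,0],[0,0,0.002,0],[0,0,0.002,0]]' - 8 >/dev/null; python3 st.py;python3 -m handwheel '[[0,0,0.001,0],[0,0,0.002,0],[0,0,0.002,0]]' - 5 >/dev/null; python3 st.py; python3 -c "
from h import *
g3(403,242,45,88.2)"
```

```text
TCP st [-249.49  160.45] z 49.5 Flat 0.5 Ffeed -1.0 Fz -0.0 yaw 88.21 t 41.975
TCP st [-249.56  160.34] z 47.3 Flat -0.0 Ffeed 0.2 Fz -0.7 yaw 88.21 t 42.35
TCP st [-249.56  160.22] z 45.2 Flat 0.9 Ffeed -0.1 Fz -1.1 yaw 88.21 t 42.725
pos [403.7 242.3  45.2] rot [178.92   3.07  88.21] F [ 0.9  0.1 -1.1] gap 22.1 t 42.725
[-0.0003, -0.0007, 0.0002] turn 0.01
```

```bash
python3 -m handwheel '[[0,0,0,0],[0,0,0,0],[0,0,0,0],[0,0,0,0],[0,0,0,0]]' 0 >/dev/null; python3 -m handwheel '[[0,0,0,0],[0,0,0,0],[0,0,-0.02,0],[0,0,-0.06,0],[0,0,-0.1,0]]' 0 >/dev/null; python3 -m handwheel '[[0,0,-0.02,0],[0,0,-0.02,0]]'
python3 - <<'E'
from h import *
im,c=shot('wrist','w8.png')
hsv=cv2.cvtColor(im,cv2.COLOR_RGB2HSV)
m=cv2.inRange(hsv,(20,120,60),(35,255,255));m[:,:250]=0;m[:,400:]=0;m[300:]=0
np.set_printoptions(precision=1,suppress=True)
for r in (10,15,20,25,30,60,100,140,200,230,250):
    q=np.where(m[r])[0]
    g=np.where((hsv[r,240:400,1]<40))[0]+240
    print(r,(q.min(),q.max()) if len(q) else '',(g.min(),g.max()) if len(g) else '')
    if len(q) and len(g): print('   stick',ray(c,[(q.min(),r),(q.max()+1,r)],20)[:,:2].ravel(),'tray',ray(c,[(g.min(),r),(g.max()+1,r)],14)[:,0])
p=np.argwhere(m);print(p.min(0),p.max(0))
E
```

```text
clock: 44.22
eef_pos: [401.9, 249.0, 167.2]
eef_rot: [3.121, 0.052, 1.54]
wrist_force: [0.0, 1.0, -0.4]
finger_gap: 94.1
10  (np.int64(296), np.int64(340))
15  (np.int64(296), np.int64(340))
20  (np.int64(296), np.int64(339))
25  (np.int64(297), np.int64(339))
30 (np.int64(312), np.int64(318)) (np.int64(297), np.int64(339))
   stick [398.9 403.5 405.6 403.3] tray [384.2 426.2]
60 (np.int64(312), np.int64(332)) (np.int64(298), np.int64(339))
   stick [397.8 377.2 418.5 376.6] tray [383.7 425.9]
100 (np.int64(312), np.int64(332)) (np.int64(299), np.int64(339))
   stick [396.3 339.7 417.8 339. ] tray [382.6 425.5]
140 (np.int64(312), np.int64(374)) (np.int64(301), np.int64(339))
   stick [394.6 299.  462.4 296.9] tray [382.5 425.1]
200 (np.int64(312), np.int64(333)) (np.int64(303), np.int64(338))
   stick [391.8 230.7 417.1 229.8] tray [381.1 423.3]
230 (np.int64(314), np.int64(332)) (np.int64(304), np.int64(338))
   stick [392.6 192.5 415.3 191.7] tray [380.2 422.9]
250  (np.int64(240), np.int64(398))
[ 28 253] [247 393]
```

Run:
```python
from h import *
np.set_printoptions(precision=1,suppress=True)
c=cams.get_calibration('wrist');print('handle width at z66',ray(c,[(312,200),(334,200)],66)[:,:2].ravel())
im,_=shot('top','t5.png');a=cv2.imread('pics/t4.png');b=cv2.imread('pics/t5.png');o=cv2.imread('pics/top0.png')
d=lambda p,q,x0,x1,y0,y1:cv2.absdiff(p,q)[y0:y1,x0:x1].mean().round(2)
print('carrier region t4-t5',d(a,b,225,275,155,192),'noise ref',d(a,b,70,270,60,90))
for n,r in dict(spool=(168,196,155,185),empties=(134,185,188,226),flux=(393,412,130,152),pot=(450,484,150,182),driver=(430,482,196,220),board=(296,315,220,238)).items(): print(n,d(o,b,*r))
def tray(im):
    h=cv2.cvtColor(im,cv2.COLOR_BGR2HSV);m=cv2.inRange(h,(22,150,60),(32,255,255));m[:230]=0;m[262:]=0;m[:,:170]=0;m[:,270:]=0
    p=np.argwhere(m);return (len(p),p.min(0),p.max(0)) if len(p) else 0
print(tray(o),tray(b))
```

```text
handle width at z66 [393.1 247.2 414.7 246.4]
carrier region t4-t5 6.43 noise ref 6.32
spool 3.53
empties 5.37
flux 3.33
pot 3.87
driver 3.43
board 3.35
(509, array([240, 182]), array([249, 251])) (94, array([240, 238]), array([248, 252]))
```

```bash
python3 -c "
from h import *
print(manip.sign_off())"
```

```text
the job is handed in; nothing more can be done
None
```

The carrier is home against fence and stop, the stick is back in its tray and released, and the job is handed in (no verdict is reported). It took about 45 s on the robot clock.

- **Squaring:** I pressed the carrier flat on the fence with the stick's right side. The wrist read 12.7–15.2 N, which I put at about 10–12.5 N on the fence. That is closer to the 15 N limit than I wanted, and any peak between readings was not seen.
- **Feeding:** I put the notch on the outer tail corner and fed along the fence at 3–5.5 N sideways and 5–9 N forward. A picture just before the scan head showed the carrier flush and parallel with the fence.
- **Seating:** I felt the stop at about 8 N net and held it there for more than 0.5 s.
- **Checks after release:** The close-up showed the carrier on the red pad and along the fence. Its image region did not change beyond noise after that, and none of the bystander regions showed a shift.
- **Stick:** It lies about 3 mm off the tray's centre line. From its image size I judge it flat; I did not measure that directly.
- **Not as planned:** The lip touched the carrier about 2–3 mm later than I had worked out, so I pressed on by feel. The tool also picked up a 3° nose-down tilt while pushing. The stick levelled in the tray once I eased the grip.

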